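# Open the latched cool box and hold its lid up

## Task

Someone needs both hands to take vials out of the green cool box, so open it for them. Before touching the orange catch knob on the lid, lift the lid by its front pull bar to feel whether the catch is holding it; if it is, slide the knob all the way to its released end. Then raise the lid by the pull bar to about 55 degrees and finish while still holding it there by the bar, without letting go, and leave the timer, the blue-capped bottle and the low tape roll beside the box undisturbed.

Things in the scene. Friction and masses are not known exactly. Their poses are not given: they have to be found in the camera images.
- box: The green cool box, 117 (x) x 137 (y) x 111 mm high with the lid shut, fixed to the worktop. Origin: centre of its underside. Its front (with the pull bar) faces its own -x, towards the robot; +y is its left seen from the robot. The lid is the top 18 mm, hinged at the back.
- box_lid (a joint): Angle of the box's lid, rad: 0 shut, grows as the front edge rises, stop at 1.9. If the catch holds, the lid lifts only about 0.03 rad (4 to 5 mm at the bar) and then stops hard; if not, it lifts freely. It is light (the bar needs about 2 N) and falls shut when let go.
- lid_hinge (a point): Middle of the lid's hinge line, at [58, 0, 94] mm in the box's frame. The hinge runs along the box's y axis.
- pull: The steel pull on the lid's front. Its origin lies on the hinge line (same place as point lid_hinge) and it turns with the lid; use point pull_bar for the grasp.
- pull_bar (a point): Middle of the pull's round bar: 10 mm thick, 72 mm long along the box's y axis, carried by an arm at each end. Shut, it is at [-90, 0, 132] mm in the box's frame: 32 mm in front of the lid's front face and 21 mm above the lid's top, free all round. It turns with the lid on a 153 mm radius about the hinge line; being round, it can turn between gripper pads.
- catch (a joint): How far the catch knob has been slid, m: 0 as found, 0.016 fully released, moving towards the box's +y. It slides with about 2 to 4 N and stays where it is left. It is 0 at the start whether or not the lid is caught: the bolt it pushes back is hidden inside and may be engaged or already back. Sliding the knob to its end always frees the lid; pulling does not free a caught lid, unless the bolt happens to be barely engaged and slips.
- catch_knob (a point): Centre of the orange catch knob on the lid's top, 16 (x) x 12 (y) x 22 mm high, standing on a steel plate (72 mm along y, 34 mm along x, 3 mm thick). At joint 0 with the lid shut it is at [-15, -8, 128] mm in the box's frame; its top is 11 mm above this point, the plate 14 mm below it.
- timer: Bystander: white bench timer, 66 x 62 x 18 mm, loose on the worktop to the left of the box. Origin: centre of its underside.
- reagent: Bystander: white bottle with blue cap and band, 38 mm across, 68 mm high, loose on the worktop to the right of the box. Origin: centre of its underside.
- roll: Bystander: roll of yellowish tape lying flat, 100 mm across, 25 mm high, loose on the worktop to the right of the box. Origin: centre of its underside.

How it is judged:
By the outcome, as a careful person would: the job done as asked, in the order asked, and still so for the second after the job is handed in, while the arm keeps its last pose, push and grip.
It also fails if it takes over 48 s, if anything falls off the work surface, if the arm or the gripper's body presses on something with over 40 N, if the wrist force passes 120 N, or if a joint passes its speed limit or range.

## Robot

A 6-joint arm with a two-finger parallel gripper is mounted at the origin on a cart in front of the work surface, level with it; the furniture and walls round the work are solid. World frame = base frame: x ahead of the robot, y to its left, z up, the work surface at z = 0. Lengths are in m, angles in rad, forces in N, time in s.
With the tool pointing down it reaches from about 0.375 to 0.9 m from the base axis. Payload 3.1 kg.
Tool frame: the origin (TCP) lies at the very end of the fingers, on their centre line; the grasp point (between the pads) lies 19 mm behind it (manip.hold_point_z is the distance from the TCP to the grasp point, in m); y points along the fingers, z is the direction in which the jaws open and shut, and the axes are right-handed (so a half turn about y gives the same grasp; the last joint's range is limited). The gripper opens to 85 mm and grips with 20 to 120 N. Pads are 22 mm wide; open, the fingers measure 114 mm over their backs; the gripper's body (76 mm by 85 mm) begins 54 mm behind the grasp point. The pads swing forward as they close: fully open they stand 13 mm farther back than shut.
Start: joints at [-1.333, 0.527, 1.433, -0, 1.181, -0.178], TCP at [0.252, -0.572, 0.231] pointing down, gripper open.
Joint ranges: [-3.08, 3.08], [-0.75, 2.2], [0.22, 2.44], [-1.43, 4.57], [0, 2.65], [-2.85, 2.85]. Speed limits (rad/s): [2.79, 2.79, 3.14, 3.14, 3.14, 3.14].

## Interface

Orientations are given as a unit quaternion [x, y, z, w].
In Python, from station import manip, eyes, workorder gives the robot as it stands. The module is installed in compiled form; this text tells all that it offers.
- The arm moves only by the shell command python3 -m jog 'ROWS' [OPENING] [FORCE]. ROWS is JSON, a list of rows, each a list of 2 entries, a list of its own where there are three numbers: the shift along the tool's x, y, z in cm, then the turn about the tool's y in rad. A call has 1 to 20 rows; each row is the pose to reach, as a shift and turn from the pose commanded when the call began, along the tool's axes at that moment; what a row does not reach only later rows make up. A row lasts 1/12 s, in which the tool goes at most 41.7 mm and 7.16 degrees, less where a joint would pass 70% of its speed; a pose out of reach is approached as far as the arm can. A call with a gripper value outside its range is refused whole. OPENING is the finger opening in cm, from 0 to 8.54, set as the call begins (- or left out, the last holds). The fingers move at their own pace and stop on an object; FORCE is the grip in N (left out, the last holds). Time passes only in rows, so rows that repeat a pose let the fingers close. It gives the time, the measured TCP pose, the force and the opening at its end, in the units of the state.
- manip.sense(): the state, without advancing time (a new reading comes with each control period).
- eyes.snapshot(name): name is "scene" or "top" or "wrist"; returns a dict with "frame" (400x640x3 uint8, red, green, blue), "vfov" (degrees; the focal length in pixels is half the picture's height over the tangent of half this angle, whatever the lens; pixels are square), "cx", "cy" (the principal point, pixels), "rvec" (rotation vector, rad) and "tvec" (3), from world to camera coordinates, as OpenCV has them. Camera axes: x right, y down, z forward; pixel columns grow to the right and rows downward; lengths in m; the calibration is good to about 2 mm. A picture is of the moment at which its call begins. There is no depth.
- workorder.sign_off(): hands the job in, once; it reports no verdict.
The state is a dict: "t": time; "q": joint angles; "qd": joint speeds; "tau": joint torques, N m; "tcp_pos": TCP position; "tool_rot": TCP orientation; "force": force on the tool from outside, world axes, zero at the start; "ft_torque": the same for the moment, N m; "finger_gap": opening from 0.0 (shut) to 1.0 (fully open).
Only numpy, scipy, OpenCV 4.12 (cv2) and the standard library are available. Lean on these libraries where they do the work, as an engineer would, in place of code of your own. Each camera call takes 0.05 s, during which the arm holds its last target. There are 200 camera calls.

## Working session

There is one attempt and no reset: what is moved stays moved. The work goes in short steps, Python scripts to look and compute and a shell command to move; the robot and the scene stay as the last step left them, time stands still between calls to the robot, and variables do not carry over. Pictures are saved under pics/ and viewed, about 8 in all and at most 12, crops included, and the job is handed in when it is done.

```bash
mkdir -p pics; python3 - <<'E'
from station import manip, eyes
import cv2, numpy as np
for n in ("scene","top"):
    s=eyes.snapshot(n); cv2.imwrite(f"pics/{n}0.png",s["frame"][:,:,::-1])
    print(n,{k:v for k,v in s.items() if k!="frame"})
print(manip.sense(), manip.hold_point_z)
E
```

```text
scene {'vfov': 49.14138648318295, 'cx': 318.0357380300131, 'cy': 204.376301843823, 'rvec': array([ 0.93740007, -2.44028463,  1.13490558]), 'tvec': array([0.39093399, 0.28742044, 0.9817655 ])}
top {'vfov': 57.14576229795311, 'cx': 311.2786259542944, 'cy': 194.55631061240013, 'rvec': array([ 2.12585361, -2.12453079,  0.21667742]), 'tvec': array([0.04095543, 0.53194573, 0.85430557])}
{'t': 0.1, 'q': array([-1.33349367e+00,  5.28394464e-01,  1.43380463e+00,  2.25863754e-05,
        1.18140954e+00, -1.78510259e-01]), 'qd': array([ 0.00012046, -0.00134071, -0.00301116,  0.00142295, -0.0003637 ,
       -0.00109506]), 'tau': array([-4.58940508e-05, -4.43304920e+01, -1.78587162e+01, -1.76702060e-04,
        3.87457141e-03,  7.03485110e-07]), 'tcp_pos': array([ 0.25232734, -0.57107722,  0.23040873]), 'tool_rot': array([-0.14596577,  0.69259231, -0.69116698,  0.14593864]), 'force': array([0.21703533, 0.49822917, 0.53552941]), 'ft_torque': array([-0.00544361,  0.00658797,  0.02371186]), 'finger_gap': 1.0055562962898257} 0.0187
```

View pics/scene0.png

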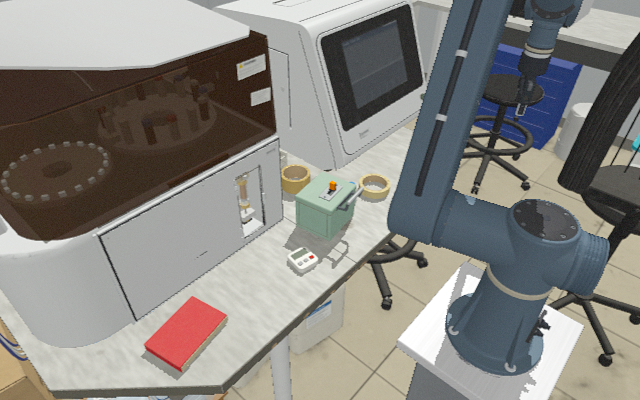

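View pics/top0.png

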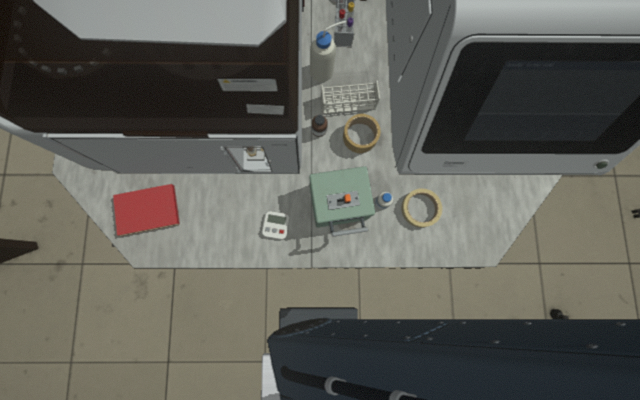

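The scene and top views show the box at about (342,195) in top, the timer at (274,226), the bottle at (386,200) close to the box, and the roll at (422,208). I'll zoom in on both.

```bash
python3 - <<'E'
import cv2, numpy as np
a=cv2.imread("pics/top0.png")[155:245,300:400]; b=cv2.imread("pics/scene0.png")[165:255,285:375]
a=cv2.resize(a,None,fx=4.0,fy=4.0,interpolation=cv2.INTER_CUBIC);b=cv2.resize(b,None,fx=4.0,fy=4.0,interpolation=cv2.INTER_CUBIC)
im=np.hstack([a,b]);
for i in range(0,760,40): cv2.line(im,(i,0),(i,5),(0,0,255),1)
for i in range(0,360,40): cv2.line(im,(0,i),(5,i),(0,0,255),1)
cv2.imwrite("pics/crop1.png",im)
E
```

```text
(no output)
```

View pics/crop1.png

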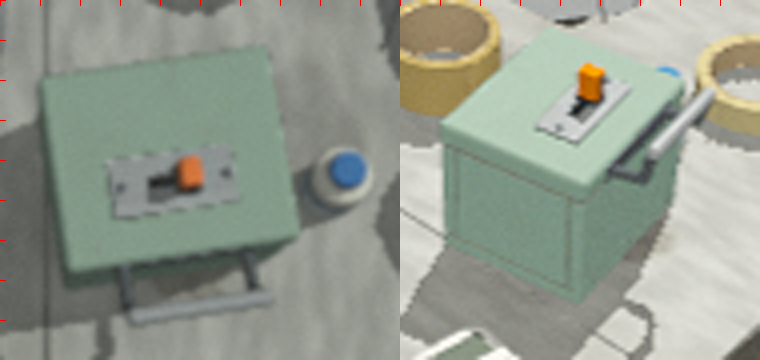

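Left crop (top, origin 300,155, 4×): lid corners at (42,84), (265,46), (299,235), (70,270), and bar ends at (132,316) and (272,298). Right crop (scene, origin 285,165, 4×): lid corners at (443,130), (557,28), (688,85), (583,190), with the bar from (655,155) to (712,95).

```bash
cat > h.py <<'E'
import numpy as np, cv2
from scipy.optimize import least_squares
from scipy.spatial.transform import Rotation as R
from station import manip, eyes
def cam(s):
    f=200/np.tan(np.radians(s["vfov"]/2)); K=np.array([[f,0,s["cx"]],[0,f,s["cy"]],[0,0,1.]])
    return K,np.array(s["rvec"],float),np.array(s["tvec"],float)
def proj(c,P): return cv2.projectPoints(np.asarray(P,float).reshape(-1,3),c[1],c[2],c[0],None)[0][:,0]
def plane(c,uv,z):
    Rm=cv2.Rodrigues(c[1])[0]; o=-Rm.T@c[2]; d=Rm.T@np.linalg.inv(c[0])@np.array([*uv,1.]); return o+d*(z-o[2])/d[2]
def boxw(p,P):
    c,s=np.cos(p[2]),np.sin(p[2]); P=np.atleast_2d(P)/1000.
    return np.c_[p[0]+c*P[:,0]-s*P[:,1],p[1]+s*P[:,0]+c*P[:,1],P[:,2]]
E
python3 - <<'E'
from h import *
ct=cam(eyes.snapshot("top"));cs=cam(eyes.snapshot("scene"))
L=[[58.5,68.5,111],[58.5,-68.5,111],[-58.5,-68.5,111],[-58.5,68.5,111],[-90,36,132],[-90,-36,132]]
T=np.array([[42,84],[265,46],[299,235],[70,270],[132,316],[272,298]])/4+[300,155]
S=np.array([[43,130],[157,28],[288,85],[183,190],[255,155],[312,95]])/4+[285,165]
k=[[-15,-8,139]]
T=np.r_[T,[np.array([190,166])/4+[300,155]]];S=np.r_[S,[np.array([190,68])/4+[285,165]]];L=L+k
T-=.37*0; 
f=lambda p:np.r_[(proj(ct,boxw(p,L))-T),(proj(cs,boxw(p,L))-S)].ravel()
f2=lambda p:(proj(ct,boxw(p,L))-T).ravel()
f3=lambda p:(proj(cs,boxw(p,L))-S).ravel()
for g in(f2,f3,f):
    r=least_squares(g,[.55,0,0.],loss="soft_l1");print(r.x.round(4));
print(r.fun.reshape(-1,2).round(1).tolist())
np.save("box.npy",r.x)
print(boxw(r.x,[[-90,0,132],[-15,-8,128]]))
print("bottle",plane(ct,np.array([348,170])/4+[300,155],.068)," timer",plane(ct,(274,226),.018),"roll",plane(ct,(422,208),.025))
s=manip.sense();print(R.from_quat(s["tool_rot"]).as_matrix().round(3))
E
```

```text
[ 0.5221 -0.0291  0.1546]
[ 0.5188 -0.0276  0.136 ]
[ 0.5211 -0.0287  0.15  ]
[[-1.7, -1.9], [0.4, -0.8], [1.1, 1.1], [-1.1, 1.2], [0.5, 0.6], [-2.3, 0.2], [0.3, 1.4], [-1.7, -1.7], [-2.4, -1.2], [0.5, -1.5], [0.6, -0.6], [0.0, -0.5], [-0.6, 0.0], [0.4, 0.4]]
[[ 0.43209644 -0.0421716   0.132     ]
 [ 0.50744985 -0.03887561  0.128     ]]
bottle [ 0.52168119 -0.1418125   0.068     ]  timer [0.45772355 0.13463313 0.018     ] roll [ 0.50285326 -0.23894116  0.025     ]
[[-0.915 -0.     0.404]
 [-0.404  0.001 -0.915]
 [-0.    -1.    -0.001]]
```

```bash
python3 -m jog '[[[-12,1,-13],-0.45],[[-12,1,-13],-0.45],[[-12,1,-13],-0.45],[[-12,1,-13],-0.45],[[-25,3,-27],-0.9],[[-25,3,-27],-0.9],[[-25,3,-27],-0.9],[[-25,3,-27],-0.9],[[-25,3,-27],-0.9],[[-37.8,4,-41.1],-1.305],[[-37.8,4,-41.1],-1.305],[[-37.8,4,-41.1],-1.305],[[-37.8,4,-41.1],-1.305],[[-37.8,4,-41.1],-1.305],[[-37.8,4,-41.1],-1.305],[[-37.8,4,-41.1],-1.305]]' 2.6 25
python3 - <<'E'
from h import *
s=manip.sense();print(s["t"],s["q"].round(3),s["tcp_pos"],s["force"]);print(R.from_quat(s["tool_rot"]).as_matrix().round(3))
w=eyes.snapshot("wrist");t=eyes.snapshot("top")
cv2.imwrite("pics/w1.png",np.vstack([w["frame"],])[:,:,::-1])
p=np.load("box.npy");print(proj(cam(w),boxw(p,[[-90,36,132],[-90,-36,132],[-90,0,132],[-58.5,-68.5,111],[-58.5,68.5,111],[-15,-8,139]])).round(0).tolist())
E
```

```text
t: 1.53
tcp_pos: [0.4324, -0.042, 0.1913]
tool_rot: [0.537, -0.46, 0.46, -0.537]
force: [-0.1, -1.0, 0.8]
finger_gap: 0.305
1.5333 [-0.355  0.339  1.937 -0.     0.866 -0.508] [ 0.43236061 -0.04199171  0.19126434] [-0.11689667 -0.95631286  0.78948085]
[[ 0.153 -0.     0.988]
 [-0.988 -0.     0.153]
 [ 0.    -1.    -0.   ]]
[[319.0, 161.0], [319.0, 273.0], [319.0, 220.0], [362.0, 300.0], [370.0, 104.0], [444.0, 237.0]]
```

View pics/w1.png

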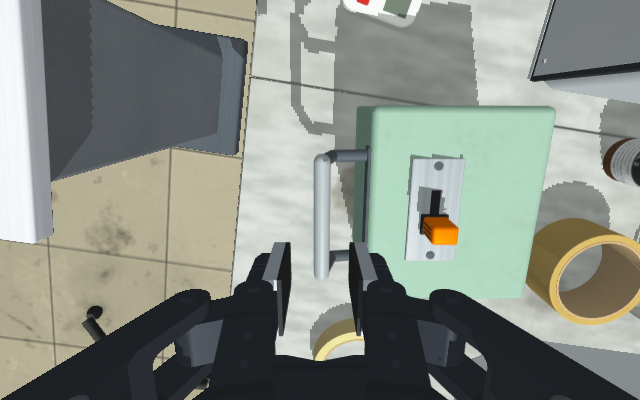

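Wrist view: the bar runs from (321,157) to (321,277), against a prediction of (319,161) to (319,273). It sits centred between the jaws, so the alignment is good to about 1–2 mm. Next I descend, close and test-lift.

```bash
python3 -m jog '[[[0,2.5,0.1],0],[[0,5,0.1],0],[[0,6.3,0.1],0],[[0,7,0.1],0],[[0,7.2,0.1],0],[[0,7.2,0.1],0]]' 2.6 25
python3 -m jog '[[[0,0,0],0],[[0,0,0],0],[[0,0,0],0],[[0,0,0],0],[[0,0,0],0],[[0,0,0],0]]' 0 30
```

```text
t: 2.13
tcp_pos: [0.4332, -0.0439, 0.1192]
tool_rot: [0.536, -0.462, 0.462, -0.536]
force: [-0.5, -0.6, -0.5]
finger_gap: 0.305
t: 2.63
tcp_pos: [0.4339, -0.0435, 0.12]
tool_rot: [0.536, -0.46, 0.462, -0.536]
force: [-2.8, -4.2, 6.8]
finger_gap: 0.1
```

```bash
python3 -m jog '[[[0,-0.1,0],0],[[0,-0.2,0],0],[[0,-0.3,0],0],[[0,-0.4,0],0]]'
python3 -m jog '[[[0,-0.1,0],0],[[0,-0.2,0],0],[[0,-0.3,0],0],[[0,-0.3,0],0]]'
```

```text
t: 2.97
tcp_pos: [0.4347, -0.0434, 0.1235]
tool_rot: [-0.536, 0.46, -0.462, 0.536]
force: [3.5, -3.3, -3.0]
finger_gap: 0.104
t: 3.3
tcp_pos: [0.4352, -0.0433, 0.1254]
tool_rot: [-0.535, 0.46, -0.462, 0.537]
force: [5.8, -3.8, -16.2]
finger_gap: 0.097
```

```bash
python3 -m jog '[[[0,-0.1,0.03],0],[[0,-0.2,0.05],0],[[0,-0.25,0.05],0],[[0,-0.25,0.05],0]]'
python3 - <<'E'
from h import *
w=eyes.snapshot("scene");cv2.imwrite("pics/s2.png",cv2.resize(w["frame"][160:260,280:400,::-1],None,fx=5,fy=5,interpolation=2))
E
```

```text
t: 3.63
tcp_pos: [0.4354, -0.0432, 0.1266]
tool_rot: [-0.535, 0.461, -0.462, 0.536]
force: [8.3, -3.6, -29.9]
finger_gap: 0.103
```

View pics/s2.png

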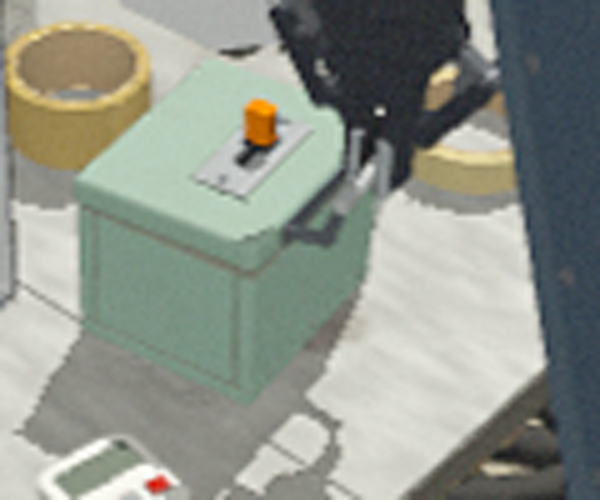

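It is caught: the force rose to 30 N with the bar only about 6 mm up, and the scene crop shows the lid essentially shut (front edge near (250,255)) with the pads on the bar. I'll lower it, release, and go to the knob's -y side with the fingers shut.

```bash
python3 -m jog '[[[0,0.3,0],0],[[0,0.6,-0.05],0],[[0,0.9,-0.05],0],[[0,0.9,-0.05],0],[[0,0.9,-0.05],0]]'
python3 -m jog '[[[0,0,0],0],[[0,0,0],0],[[0,0,0],0],[[0,0,0],0]]' 2.6
python3 -m jog '[[[0,-1,0],0],[[0,-3,0],0],[[0,-5,0],0],[[0,-5.5,0],0],[[0,-5.5,0],0]]'
python3 -m jog '[[[1,0,2],0],[[2,0,4.5],0],[[3.1,0,6.5],0],[[3.1,0,7.4],0],[[3.1,0,7.4],0],[[3.1,0,7.4],0]]' 0 30
python3 - <<'E'
from h import *
s=manip.sense();print(s["tcp_pos"],s["finger_gap"])
p=np.load("box.npy");c,q=np.cos(p[2]),np.sin(p[2]);d=s["tcp_pos"][:2]-p[:2];print("box frame",c*d[0]+q*d[1],-q*d[0]+c*d[1])
w=eyes.snapshot("wrist");cv2.imwrite("pics/w3.png",w["frame"][:,:,::-1])
E
```

```text
t: 4.1
tcp_pos: [0.4338, -0.0434, 0.1201]
tool_rot: [0.536, -0.46, 0.461, -0.536]
force: [0.1, -5.2, 0.6]
finger_gap: 0.101
t: 4.43
tcp_pos: [0.4326, -0.0422, 0.1196]
tool_rot: [0.536, -0.462, 0.461, -0.536]
force: [-0.2, 0.1, 0.1]
finger_gap: 0.303
t: 4.85
tcp_pos: [0.434, -0.0429, 0.1759]
tool_rot: [-0.536, 0.46, -0.462, 0.537]
force: [0.2, 0.7, 0.6]
finger_gap: 0.303
t: 5.35
tcp_pos: [0.5094, -0.0616, 0.1735]
tool_rot: [0.537, -0.462, 0.46, -0.536]
force: [-0.8, 0.6, -0.7]
finger_gap: 0.002
[ 0.50940643 -0.06163185  0.17353302] 0.0016189327987855004
box frame -0.016465523536582937 -0.03079313556894744
```

View pics/w3.png

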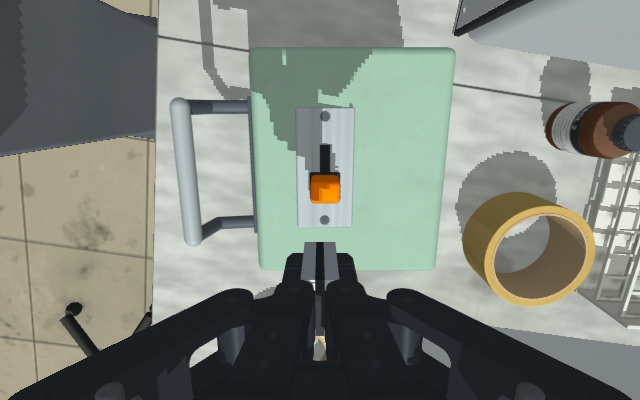

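Wrist view: knob at (325,188), shut fingertips at column 320, just to its -y side. Next I descend and push.

```bash
python3 -m jog '[[[0,2,0.2],0],[[0,4,0.2],0],[[0,5,0.2],0],[[0,5.2,0.2],0],[[0,5.2,0.2],0]]'
python3 -m jog '[[[-0.2,0,0],0],[[-0.4,0,0],0],[[-0.6,0,0],0],[[-0.8,0,0],0],[[-1.0,0,0],0],[[-1.2,0,0],0],[[-1.2,0,0],0]]'
python3 -m jog '[[[-0.2,0,0],0],[[-0.4,0,0],0],[[-0.6,0,0],0],[[-0.8,0,0],0],[[-0.8,0,0],0]]'
```

```text
t: 5.82
tcp_pos: [0.5116, -0.0617, 0.1222]
tool_rot: [0.536, -0.462, 0.46, -0.536]
force: [0.0, 0.5, 0.0]
finger_gap: -0.001
t: 6.4
tcp_pos: [0.5116, -0.0501, 0.1232]
tool_rot: [-0.536, 0.461, -0.461, 0.536]
force: [0.4, 0.1, 1.0]
finger_gap: -0.002
t: 6.82
tcp_pos: [0.5103, -0.0421, 0.1229]
tool_rot: [-0.536, 0.461, -0.461, 0.536]
force: [-0.2, -1.7, 1.0]
finger_gap: 0.001
```

```bash
python3 -m jog '[[[-0.15,0,0],0],[[-0.3,0,0],0],[[-0.3,0,0],0]]'
python3 -m jog '[[[-0.15,0,0],0],[[-0.3,0,0],0],[[-0.3,0,0],0]]'
```

```text
t: 7.07
tcp_pos: [0.5099, -0.0396, 0.1229]
tool_rot: [0.536, -0.461, 0.461, -0.536]
force: [1.2, -3.8, 1.6]
finger_gap: 0.0
t: 7.32
tcp_pos: [0.51, -0.0394, 0.123]
tool_rot: [0.538, -0.459, 0.462, -0.536]
force: [0.0, -12.8, 0.8]
finger_gap: 0.004
```

```bash
python3 -m jog '[[[0.5,0,0],0],[[1,-0.5,0],0],[[1,-2.5,0],0],[[1,-4.5,0],0],[[1,-5.3,0],0],[[0.5,-5.3,-2.5],0],[[0,-5.3,-5],0],[[-0.5,-5.3,-7],0],[[-0.5,-5.3,-7.6],0],[[-0.5,-5.3,-7.6],0],[[-0.5,-5.3,-7.6],0]]' 2.6 30
python3 - <<'E'
from h import *
s=manip.sense();print(s["tcp_pos"],s["finger_gap"])
w=eyes.snapshot("wrist");cv2.imwrite("pics/w4.png",w["frame"][:,:,::-1])
E
```

```text
t: 8.23
tcp_pos: [0.4344, -0.0432, 0.176]
tool_rot: [-0.536, 0.461, -0.462, 0.536]
force: [-0.1, -0.4, -0.8]
finger_gap: 0.306
[ 0.43436998 -0.04316194  0.17600745] 0.305940534867329
```

View pics/w4.png

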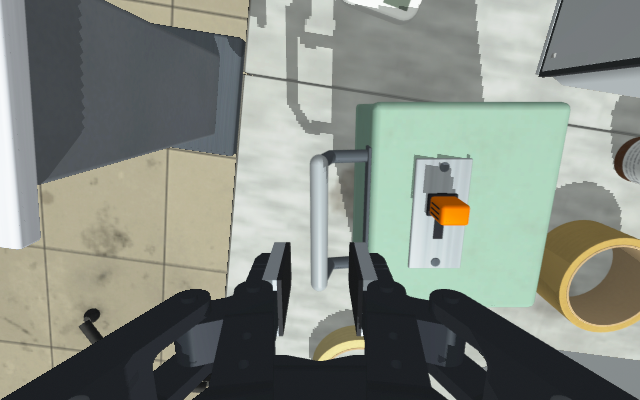

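The knob has moved to the far end of its slot (now at (450,210)), and the bar at column 319 is centred between the jaws. Regrasping, then raising along the arc.

```bash
python3 -m jog '[[[0,2,0],0],[[0,4,0],0],[[0,5.2,0],0],[[0,5.6,0],0],[[0,5.6,0],0],[[0,5.6,0],0]]'
python3 -m jog '[[[0,0,0],0],[[0,0,0],0],[[0,0,0],0],[[0,0,0],0],[[0,0,0],0],[[0,0,0],0]]' 0 35
python3 -m jog '[[[0,-0.3,0.08],0],[[0,-0.6,0.17],0],[[0,-0.95,0.28],0],[[0,-1.28,0.39],0],[[0,-1.28,0.39],0]]'
```

```text
t: 8.78
tcp_pos: [0.4343, -0.0431, 0.1198]
tool_rot: [-0.536, 0.461, -0.461, 0.536]
force: [0.1, -0.5, 0.2]
finger_gap: 0.302
t: 9.28
tcp_pos: [0.4338, -0.0432, 0.1204]
tool_rot: [-0.536, 0.46, -0.462, 0.536]
force: [-1.3, -1.9, 5.9]
finger_gap: 0.098
t: 9.7
tcp_pos: [0.4375, -0.0426, 0.1331]
tool_rot: [0.536, -0.461, 0.461, -0.536]
force: [0.0, -3.4, -1.5]
finger_gap: 0.096
```

The lid lifts freely, with only about 1.5 N at 13 mm. Continuing along the arc.

```bash
python3 -m jog '[[[0,-0.62,0.24],0],[[0,-1.23,0.49],0],[[0,-1.83,0.79],0],[[0,-2.42,1.1],0],[[0,-2.99,1.44],0],[[0,-3.55,1.8],0],[[0,-4.1,2.19],0],[[0,-4.62,2.6],0],[[0,-5.13,3.04],0],[[0,-5.61,3.49],0],[[0,-5.61,3.49],0]]'
python3 -m jog '[[[0,-0.47,0.48],0],[[0,-0.91,0.98],0],[[0,-1.33,1.5],0],[[0,-1.73,2.02],0],[[0,-2.1,2.55],0],[[0,-2.46,3.1],0],[[0,-2.8,3.7],0],[[0,-3.09,4.32],0],[[0,-3.35,4.95],0],[[0,-3.6,5.54],0],[[0,-3.6,5.54],0],[[0,-3.6,5.54],0]]'
python3 - <<'E'
from h import *
s=manip.sense();print(s["t"],s["tcp_pos"],s["force"],s["finger_gap"])
d=s["tcp_pos"]-[.4338,-.0432,.1204];p=np.load("box.npy")
x=-148+1000*(np.cos(p[2])*d[0]+np.sin(p[2])*d[1]);z=38+1000*d[2]
print("angle",180-np.degrees(np.arctan2(z,x))-14.4,"r",np.hypot(x,z))
a=eyes.snapshot("scene")["frame"][110:270,250:430];b=eyes.snapshot("top")["frame"][140:260,240:460]
cv2.imwrite("pics/s5.png",np.hstack([cv2.resize(a,(450,400),interpolation=2),cv2.resize(b,(350,400*350//400+50),interpolation=2)])[:,:,::-1])
E
```

```text
t: 10.62
tcp_pos: [0.471, -0.0374, 0.1901]
tool_rot: [0.537, -0.461, 0.461, -0.536]
force: [-3.8, -6.5, 1.2]
finger_gap: 0.095
t: 11.62
tcp_pos: [0.5257, -0.0291, 0.2266]
tool_rot: [0.537, -0.461, 0.461, -0.536]
force: [-3.2, -4.9, 7.1]
finger_gap: 0.098
11.6167 [ 0.52569434 -0.02913399  0.22664685] [-3.21236711 -4.9203747   7.05543392] 0.09825449691392768
angle 54.716284968712465 r 154.38932692805122
```

View pics/s5.png

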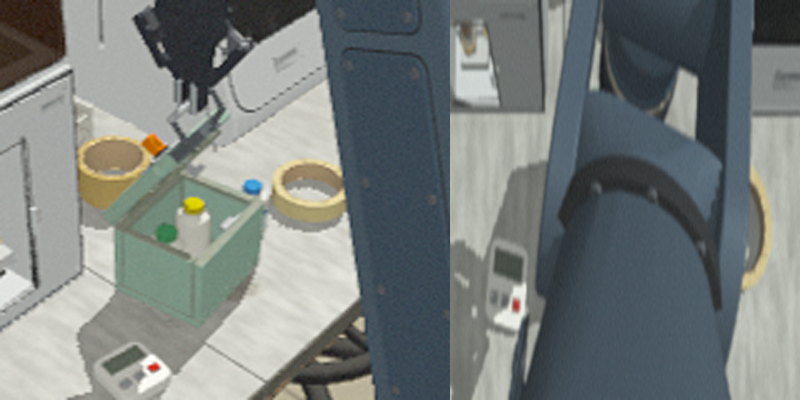

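The scene crop shows the lid open with the fingers on the bar near (195,110). Timer, bottle and roll are all upright where they were. I'll let it settle briefly and hand in.

```bash
python3 -m jog '[[[0,0,0],0],[[0,0,0],0],[[0,0,0],0],[[0,0,0],0]]' && python3 -c "
from station import workorder; print(workorder.sign_off())"
```

```text
t: 12.05
tcp_pos: [0.5254, -0.0292, 0.2265]
tool_rot: [0.537, -0.461, 0.461, -0.535]
force: [-3.3, -5.3, 7.4]
finger_gap: 0.094
the job is handed in; nothing more can be done
None
```

The cool box is open and handed in at 12.05 s, with the gripper still holding the lid by its pull bar at about 55°.

- **Catch test:** I lifted by the pull bar before touching the knob. The lid stopped hard after about 6 mm at 30 N, so the catch was holding.
- **Release:** I lowered the lid, let go of the bar, and pushed the orange knob towards the box's left until it stalled at about 13 N. The wrist picture showed it at the far end of its slot.
- **Final hold:** I regrasped the bar and the lid rose freely. The arm's position puts the lid at 54.7°, and the measured radius of 154 mm fits the expected 153 mm. The gripper opening still reads as on the bar, with steady forces below 10 N.
- **Bystanders:** In the last pictures the timer, bottle and roll looked undisturbed. That was by eye only, I did not measure their positions again, and the arm hid part of the top view.

No check failed or disagreed beyond a few millimetres. The largest mismatch was in the box fit, where the two cameras differed by about 3 mm and 0.02 rad. The wrist view confirmed the bar was centred before each grasp.

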